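# Seat a cartridge's end cap in the lever press and hold the cartridge up level

### The job

A paste cartridge lies in the cradle of the bench lever press with its end cap only started. Pull the lever through its full stroke so that the ram presses the cap fully home, then ease the lever slowly back to its rest without letting it fly back. Then lift the cartridge out of the cradle, keeping it level, and finish while still holding it in the gripper, level and still, at least 10 cm above where it lay; leave the other things on the table alone.

Things in the scene. Friction and masses are not known exactly. Their poses are not given: they have to be found in the camera images.
- press: Grey lever press bolted down, base 110 x 310 mm. Origin on the table; y along it from lever housing to cradle, z up. Housing 62 x 90 mm, 92 mm high, centred at y = -100 mm; a 34 mm ram comes out of it towards +y against the cap, 22 mm per rad of lever.
- cradle (a point): On the press: where the cartridge's axis lies midway between two V saddles, 70 mm above the table, at x = 0, y = 55 mm of the press. 70 mm between the saddles is open for fingers; the base is 14 mm high there. The end stop, 98 mm high, stands 56 mm off towards +y, with an open-topped slot for the nozzle.
- lever (a joint): Lever angle, rad: 0 at rest, leaning 0.55 from upright away from the cradle; 1.1 at its stop, leaning 0.55 towards the cradle. It swings upright along the press's y. A damped spring returns it to 0: about 3 N at the grip at rest, 8 N at the end; pressing the cap adds about 4 N. Let go at the end, it flies back.
- lever_grip (a point): Middle of the black hand grip of the lever: a level bar along the press's x, 24 mm diameter, 74 mm long, free to turn on its axle, held between the two arms of the yoke-shaped lever (10 mm rods, 99 mm apart, one each side of the housing), 150 mm from the pivot. About 170 mm above the table at either end of the stroke, 192 mm in the middle.
- lever_pivot (a point): Point on the lever's pivot axis in the plane of the grip's arc: x = 0, y = -100, z = 42 mm in the press's frame. The axis runs along the press's x.
- cartridge: White paste cartridge lying in the cradle: 40 mm diameter, barrel 110 mm long, 0.17 to 0.33 kg. Origin on its axis at the middle of the barrel, 70 mm above the table as it lies; it balances within 6 mm of there. Its y axis runs along the barrel to the nozzle (reaching 77 mm from the origin) and is horizontal when level.
- end_cap (a joint): How far the grey ribbed end cap (42 mm diameter, flange 8 mm thick) is pressed into the barrel, m: 0 to 0.003 at the start (7 to 10 mm proud), 0.010 with its flange against the barrel's rim. A tight push fit (about 25 N) that stays where it is pushed; the lever's full stroke seats it.
- spare_cartridge: A finished cartridge of the same kind standing upright on its cap behind the press, nozzle up, 140 mm high; leave alone. Origin at its foot.
- mini_jar: Small clear sample jar, 47 mm wide, 66 mm high, behind the press; leave alone. Origin at its foot.
- timer: Small white kitchen timer, 62 x 62 x 22 mm, behind the press; leave alone. Origin at its foot.
Mind the look-alikes: they are no part of the job. Leave any purple look-alike of the cartridge alone.

How it is judged:
By the outcome, as a careful person would: the job done as asked, in the order asked, and still so for the second after the job is handed in, while the arm keeps its last pose, push and grip.
It also fails if it takes over 64 s, if anything falls off the work surface, if the arm or the gripper's body presses on something with over 40 N, if the wrist force passes 120 N, or if a joint passes its speed limit or range.

### The arm

A 6-joint arm with a two-finger parallel gripper is mounted at the origin on a cart in front of the work surface, level with it; the furniture and walls round the work are solid. World frame = base frame: x ahead of the robot, y to its left, z up, the work surface at z = 0. Lengths are in m, angles in rad, forces in N, time in s.
With the tool pointing down it reaches from about 0.35 to 0.775 m from the base axis. Payload 7.3 kg.
Tool frame: the origin (TCP) lies at the centre of the arm's flange, where the gripper is bolted on; the fingertips stand 178 mm ahead of it and the grasp point (between the pads) lies 159 mm ahead of it (tip_extent is the distance from the TCP to the fingertips, in m); z points along the fingers, y is the line along which they close (so a half turn about z gives the same grasp; the last joint's range is limited). The gripper opens to 92 mm and grips with 3 to 60 N. Pads are 19 mm wide; open, the fingers measure 130 mm over their backs; the gripper's body (75 mm by 190 mm) begins 47 mm behind the grasp point.
Start: joints at [1.2, 0.342, 1.524, -0, 1.275, -0.146], TCP at [0.117, 0.512, 0.405] pointing down, gripper open.
Joint ranges: [-2.53, 2.53], [-0.77, 2.02], [0.04, 2.7], [-1, 4.14], [0.28, 2.66], [-3.11, 3.11]. Speed limits (rad/s): [2.57, 2.57, 3.14, 3.14, 3.14, 3.14].

### API

Orientations are given as [roll, pitch, yaw] about the fixed x, y, z axes, in that order (R = Rz(yaw) Ry(pitch) Rx(roll)).
In Python, from cell import * gives the robot as it stands.
- The arm moves only by the tool arm_command, never from a script. Its arguments are lists of equal length, an entry for each row: "xyz": the shift along the world's x, y, z in mm, a list of three; "spin": the turn about the world's z in degrees. In form: {"xyz": [[tx, ty, tz], ...], "spin": [spin, ...]}. A call has 1 to 20 rows; each row shifts and turns the commanded pose from where the row before left it; what a row does not reach is not made up. A row lasts 1/10 s, in which the tool goes at most 50 mm and 8.59 degrees, less where a joint would pass 70% of its speed; a pose out of reach is approached as far as the arm can. A call with a gripper value outside its range is refused whole. "jaw" is the opening, from -1 (shut) to 1 (fully open), set as the call begins (left out, the last holds). The fingers move at their own pace and stop on an object; "squeeze" is the grip in N (left out, the last holds). Time passes only in rows, so rows that do not move let the fingers close. It gives the time, the measured TCP pose, the force, the opening and the grip force at its end, in the units of the state.
- observe(): the state, without advancing time (a new reading comes with each control period).
- read_camera(name): name is "scene" or "top" or "wrist"; returns a dict with "img" (400x640x3 uint8, red, green, blue), "depth" (400x640 float32, m along the optical axis (not along the pixel's ray), 0 where there is no reading), "fx", "fy", "cx", "cy" (pixels), "dist_coeffs" ([k1, k2, p1, p2, k3] as OpenCV has them; the pictures are not rectified), "world_from_camera" (4x4, takes a point from camera to world coordinates). Camera axes: x right, y up, looking along -z (the intrinsics and any distortion apply to the point x, -y, -z); pixel columns grow to the right and rows downward; lengths in m; the calibration is good to about 2 mm. A picture is of the moment at which its call begins.
- hand_in(): hands the job in; it is judged then, once.
The state is a dict: "time": time; "qpos": joint angles; "qvel": joint speeds; "joint_efforts": joint torques, N m; "tool_pos": TCP position; "tool_rot": TCP orientation; "contact_force": force on the tool from outside, world axes, zero at the start; "torque": the same for the moment, N m; "opening": finger opening in m; "grip_force": force on a finger pad.
Only numpy, scipy, OpenCV 4.12 (cv2) and the standard library are available. Lean on these libraries where they do the work, as an engineer would, in place of code of your own. Each camera call takes 0.05 s, during which the arm holds its last target. There are 200 camera calls.

## Working session

There is one attempt and no reset: what is moved stays moved. The work goes in short steps, Python scripts to look and compute and a tool call to move; the robot and the scene stay as the last step left them, time stands still between calls to the robot, and variables do not carry over. Pictures are saved under pics/ and viewed, at most 10 in all, crops included, and the job is handed in when it is done.

Besides the shell and the picture viewer there is one more tool, called after "Request:" as name(argument=value, ...) on one line, values as JSON. arm_command: Moves the arm, as the interface text tells. Its arguments: {"type":"object","properties":{"xyz":{"type":"array","items":{"type":"array","items":{"type":"number"}}},"spin":{"type":"array","items":{"type":"number"}},"jaw":{"type":"number"},"squeeze":{"type":"number"}},"required":["xyz","spin"]}

```bash
mkdir -p pics; python3 - <<'E'
from cell import *
import cv2,numpy as np,pickle
d={}
for n in ("scene","top"):
    c=read_camera(n); d[n]=c
    cv2.imwrite(f"pics/{n}0.png",c["img"][:,:,::-1]); print(n,c["fx"],c["dist_coeffs"],np.round(c["world_from_camera"],3).tolist())
pickle.dump(d,open("c0.pkl","wb")); s=observe(); print({k:np.round(v,3).tolist() for k,v in s.items()})
E
```

```text
scene 509.49946095854654 [-0.16331337  0.          0.          0.          0.        ] [[0.53, 0.571, -0.627, -0.047], [-0.848, 0.351, -0.397, -0.397], [-0.007, 0.743, 0.67, 0.794], [0.0, 0.0, 0.0, 1.0]]
top 386.69950024340227 [-0.07461374  0.          0.          0.          0.        ] [[-0.027, 0.996, -0.084, 0.503], [-0.999, -0.029, -0.03, 0.006], [-0.032, 0.083, 0.996, 1.012], [0.0, 0.0, 0.0, 1.0]]
{'time': 0.1, 'qpos': [1.2, 0.343, 1.525, 0.0, 1.275, -0.146], 'qvel': [-0.001, -0.002, -0.002, 0.002, -0.002, 0.001], 'joint_efforts': [0.001, -43.2, -24.469, 0.072, 0.053, -0.0], 'tool_pos': [0.117, 0.512, 0.404], 'tool_rot': [-3.14, -0.0, 2.917], 'contact_force': [-0.397, -0.353, -0.912], 'torque': [-0.006, 0.005, -0.027], 'grip_force': 0.0, 'opening': 0.092}
```

View pics/scene0.png

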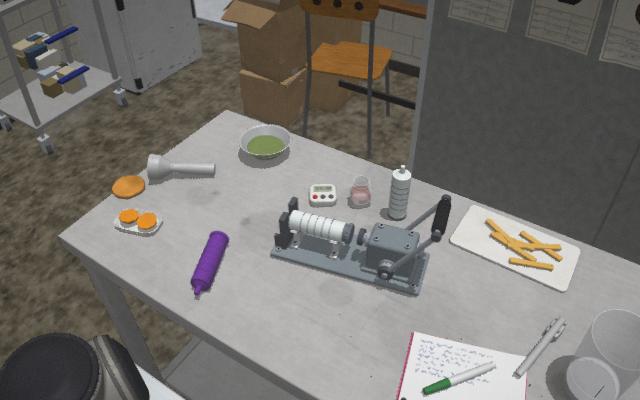

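View pics/top0.png

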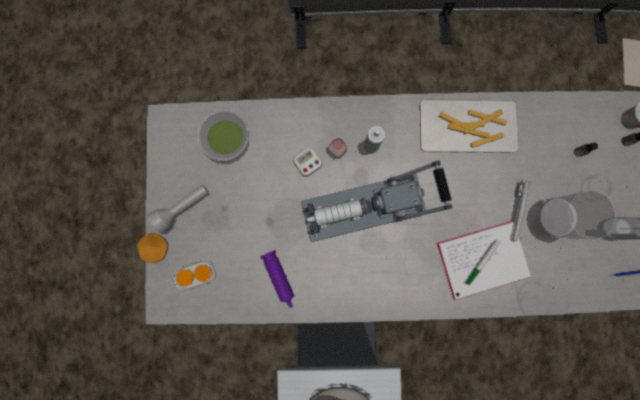

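The scene picture shows the press with the white cartridge (scene 320,225; top 337,213), the black grip (442,215; top 442,185), the spare standing behind it (400,193; top 375,138), and the purple look-alike (210,262; top 278,278). The white one lying in the cradle is the one meant. The upright one is the spare, and the purple one is excluded by the task.

```bash
cat > h.py <<'E'
import cv2,numpy as np,pickle
def cloud(c):
    "world point per pixel (400x640x3), nan where no depth"
    h,w=c["depth"].shape; K=np.array([[c["fx"],0,c["cx"]],[0,c["fy"],c["cy"]],[0,0,1]])
    uv=np.stack(np.meshgrid(np.arange(w),np.arange(h)),-1).reshape(-1,1,2).astype(float)
    n=cv2.undistortPoints(uv,K,np.array(c["dist_coeffs"]))[:,0]
    z=c["depth"].reshape(-1).astype(float); z[z==0]=np.nan
    P=np.c_[n[:,0]*z,-n[:,1]*z,-z]; T=np.array(c["world_from_camera"])
    return (P@T[:3,:3].T+T[:3,3]).reshape(h,w,3)
E
python3 - <<'E'
from h import *
d=pickle.load(open("c0.pkl","rb"))
box={"top":(290,455,155,245),"scene":(265,455,190,295)}
for n in d:
    P=cloud(d[n]); x0,x1,y0,y1=box[n]; I=d[n]["img"][y0:y1,x0:x1]; Q=P[y0:y1,x0:x1]
    hsv=cv2.cvtColor(I,cv2.COLOR_RGB2HSV); z=Q[...,2]
    def rep(name,m):
        p=Q[m]; 
        if len(p)<5: print(n,name,len(p));return
        r=cv2.minAreaRect((p[:,:2]*1000).astype(np.float32)); print(n,name,len(p),"mean",np.round(p.mean(0)*1000),"med z",np.round(np.median(p[:,2])*1000),"rect",np.round(r[0]),np.round(r[1]),round(r[2],1))
    rep("press>5",(z>.007)&(z<.022))
    m=((z>.087)&(z<.098)).astype(np.uint8)
    k,l,s,c=cv2.connectedComponentsWithStats(m)
    for i in range(1,k):
        if s[i,4]>60: rep("z92 comp",l==i)
    rep("white",(hsv[...,2]>170)&(hsv[...,1]<40)&(z>.05)&(z<.11))
    rep("black",(hsv[...,2]<45)&(z>.13)&(z<.21))
    rep("high",(z>.15)&(z<.21))
    V=cv2.resize(I,None,fx=4 if n=="scene" else 4.5,fy=4 if n=="scene" else 4.5,interpolation=2)
    cv2.imwrite(f"pics/crop_{n}.png",V[:,:,::-1])
E
```

```text
scene press>5 4102 mean [563. -69.  14.] med z 13.0 rect [620. -87.] [229. 347.] 10.2
scene z92 comp 67 mean [558.  54.  94.] med z 96.0 rect [560.  55.] [29. 12.] 12.6
scene z92 comp 356 mean [551. -18.  89.] med z 89.0 rect [551. -18.] [ 24. 125.] 13.5
scene z92 comp 73 mean [512.  44.  94.] med z 95.0 rect [515.  45.] [28. 12.] 10.2
scene z92 comp 1066 mean [ 579. -161.   91.] med z 91.0 rect [ 581. -160.] [65. 90.] 12.2
scene white 811 mean [545. -18.  84.] med z 86.0 rect [557. -77.] [ 57. 266.] 7.5
scene black 54 mean [ 597. -235.  175.] med z 175.0 rect [ 597. -237.] [74. 21.] 11.7
scene high 621 mean [ 588. -239.  175.] med z 177.0 rect [ 598. -235.] [113.  29.] 10.9
top press>5 2899 mean [576. -42.  14.] med z 14.0 rect [ 586. -103.] [422. 225.] 87.0
top z92 comp 894 mean [ 583. -160.   91.] med z 91.0 rect [ 583. -159.] [61. 91.] 12.3
top z92 comp 335 mean [553. -18.  89.] med z 89.0 rect [554. -17.] [ 25. 125.] 10.5
top white 211 mean [551.  -9.  88.] med z 88.0 rect [549.  -0.] [ 16. 124.] 11.2
top black 288 mean [ 599. -234.  179.] med z 179.0 rect [ 598. -235.] [101.  19.] 12.3
top high 556 mean [ 599. -234.  175.] med z 177.0 rect [ 599. -234.] [110.  30.] 12.0
```

View pics/crop_scene.png

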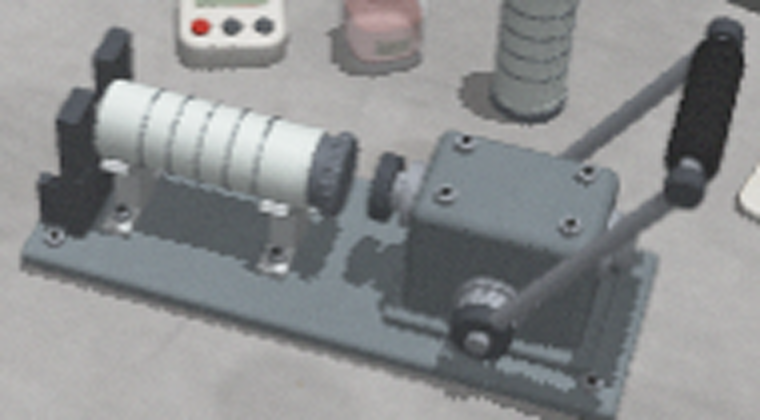

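View pics/crop_top.png

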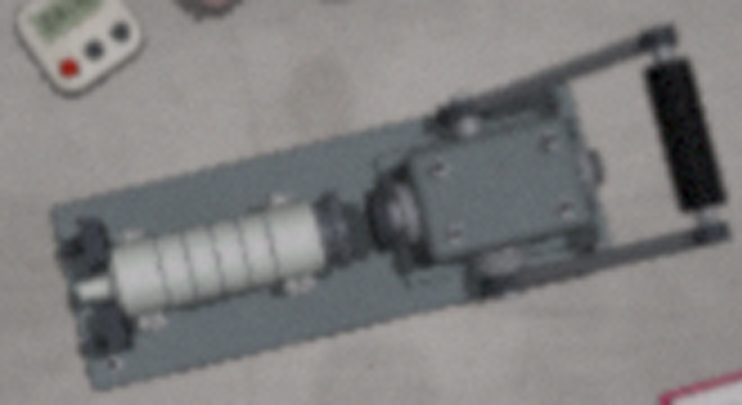

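The enlarged crop confirms it: the white ribbed cartridge sits in the saddles with its grey cap proud and the nozzle in the end-stop slot, and the lever is at rest, away from the cradle. The press yaw is about 12.1°, the pivot is near (582,-160) and the grip near (598.5,-236,170). The cradle is near (549.5,-8.5,70).

Request:
arm_command(xyz=[[30, -26, 0], [30, -26, 0], [30, -26, 0], [30, -26, 0], [30, -26, 0], [30, -26, 0], [30, -26, 0], [30, -26, 0], [30, -26, 0], [30, -26, 0], [30, -26, 0], [30, -26, 0], [10, -36, 0], [10, -36, 0], [10, -36, 0], [10, -36, 0], [10, -36, 0], [10, -36, 0], [10, -36, 0], [10, -36, 0]], spin=[0, 0, 0, 0, 0, 0, 0, 0, 0, 0, 5, 5, 5, 5, 5, 0, 0, 0, 0, 0], jaw=1, squeeze=30)

```text
time: 2.1
tool_pos: [0.5571, -0.0897, 0.4043]
tool_rot: [3.141, -0.001, -2.93]
contact_force: [-0.1, -0.2, 0.4]
opening: 0.0919
grip_force: 0.0
```

Request:
arm_command(xyz=[[10.5, -37, 0], [10.5, -37, 0], [10.5, -37, 0], [10, -36, 0], [0, 0, -15], [0, 0, -15], [0, 0, -15], [0, 0, -15], [0, 0, -10], [0, 0, -5], [0, 0, 0], [0, 0, 0]], spin=[0, 0, 0, 0, 0, 0, 0, 0, 0, 0, 0, 0])

```text
time: 3.3
tool_pos: [0.5987, -0.2352, 0.3303]
tool_rot: [-3.141, 0.001, -2.93]
contact_force: [0.4, 0.0, 0.2]
opening: 0.0919
grip_force: 0.0
```

```bash
python3 - <<'E'
from cell import *
import cv2,numpy as np
from h import *
c=read_camera("wrist"); P=cloud(c); z=P[...,2]; hsv=cv2.cvtColor(c["img"],cv2.COLOR_RGB2HSV)
cv2.imwrite("pics/w1.png",c["img"][:,:,::-1])
print(observe()["tool_pos"])
E
```

```text
[ 0.59868586 -0.23524819  0.33054362]
```

View pics/w1.png

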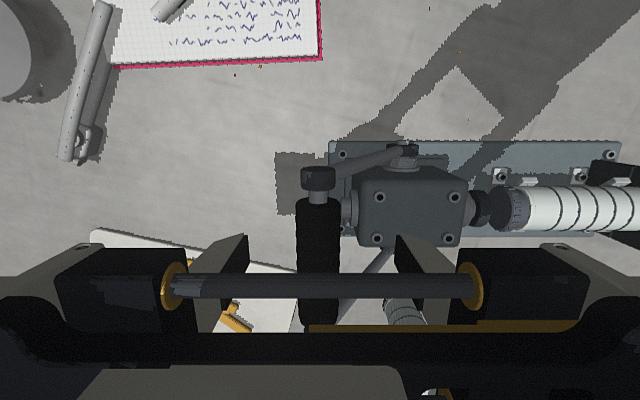

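The wrist view shows the black grip (column 318) centred between the fingers (about 235 and 405), parallel to the pads. I'll close on it.

Request:
arm_command(xyz=[[0, 0, 0], [0, 0, 0], [0, 0, 0], [0, 0, 0], [0, 0, 0], [0, 0, 0], [0, 0, 0], [0, 0, 0]], spin=[0, 0, 0, 0, 0, 0, 0, 0], jaw=-1, squeeze=35)

```text
time: 4.15
tool_pos: [0.5985, -0.2352, 0.3297]
tool_rot: [3.141, -0.0, -2.93]
contact_force: [0.6, -0.6, 0.4]
opening: 0.0323
grip_force: 0.0
```

```bash
python3 - <<'E'
import numpy as np
t=np.linspace(-.55,.57,17); a=np.deg2rad(12.1)
s=150*np.sin(t); z=150*np.cos(t)
p=np.c_[-np.sin(a)*s,np.cos(a)*s,z]; print(np.round(np.diff(p,axis=0),1).tolist(), p[-1]-p[0])
E
```

```text
[[-1.9, 8.9, 5.2], [-2.0, 9.3, 4.5], [-2.0, 9.6, 3.8], [-2.1, 9.8, 3.2], [-2.1, 10.0, 2.4], [-2.2, 10.1, 1.7], [-2.2, 10.2, 1.0], [-2.2, 10.3, 0.3], [-2.2, 10.3, -0.5], [-2.2, 10.2, -1.2], [-2.2, 10.1, -1.9], [-2.1, 9.9, -2.6], [-2.1, 9.7, -3.4], [-2.0, 9.5, -4.0], [-2.0, 9.2, -4.7], [-1.9, 8.8, -5.4]] [-33.40227605 155.80769727  -1.59353203]
```

Request:
arm_command(xyz=[[0, 0, 0], [0, 0, 0], [0, 0, 0], [0, 0, 0]], spin=[0, 0, 0, 0])

```text
time: 4.55
tool_pos: [0.5986, -0.2356, 0.33]
tool_rot: [-3.141, 0.0, -2.93]
contact_force: [0.8, -5.1, 0.6]
opening: 0.0233
grip_force: 35.0
```

Request:
arm_command(xyz=[[-2, 9, 5], [-2, 9, 4.5], [-2, 9.5, 4], [-2, 10, 3], [-2, 10, 2.5], [-2, 10, 2], [-2, 10, 1], [-2.5, 10.5, 0], [0, 0, 0]], spin=[0, 0, 0, 0, 0, 0, 0, 0, 0])

```text
time: 5.45
tool_pos: [0.5819, -0.1565, 0.3512]
tool_rot: [3.141, -0.001, -2.929]
contact_force: [1.9, -4.1, -4.5]
opening: 0.023
grip_force: 35.0
```

Request:
arm_command(xyz=[[-2, 10, -0.5], [-2, 10, -1], [-2, 10, -2], [-2, 10, -2.5], [-2, 9.5, -3.5], [-2, 9.5, -4], [-2, 9, -4.5], [0, 0, 0], [0, 0, 0]], spin=[0, 0, 0, 0, 0, 0, 0, 0, 0])

```text
time: 6.35
tool_pos: [0.568, -0.0908, 0.3335]
tool_rot: [-3.139, -0.001, -2.93]
contact_force: [0.0, -10.6, -3.7]
opening: 0.0231
grip_force: 35.0
```

Request:
arm_command(xyz=[[-1, 4.5, -2.5], [-1, 4.5, -2.5], [0, 0, 0], [0, 0, 0]], spin=[0, 0, 0, 0])

```text
time: 6.75
tool_pos: [0.5662, -0.0829, 0.3292]
tool_rot: [-3.136, -0.0, -2.931]
contact_force: [1.6, -15.9, -1.0]
opening: 0.0231
grip_force: 35.0
```

Request:
arm_command(xyz=[[-0.5, 2.5, -1.5], [-0.5, 2.5, -1.5], [0, 0, 0], [0, 0, 0], [0, 0, 0]], spin=[0, 0, 0, 0, 0])

```text
time: 7.25
tool_pos: [0.5655, -0.0808, 0.3286]
tool_rot: [-3.128, 0.002, -2.931]
contact_force: [-1.9, -29.3, 9.9]
opening: 0.0236
grip_force: 35.0
```

```bash
python3 - <<'E'
from cell import *
import cv2,numpy as np
c=read_camera("scene")
V=cv2.resize(c["img"][170:295,260:450],None,fx=4,fy=4,interpolation=2)
cv2.imwrite("pics/s2.png",V[:,:,::-1])
E
```

```text
(no output)
```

View pics/s2.png

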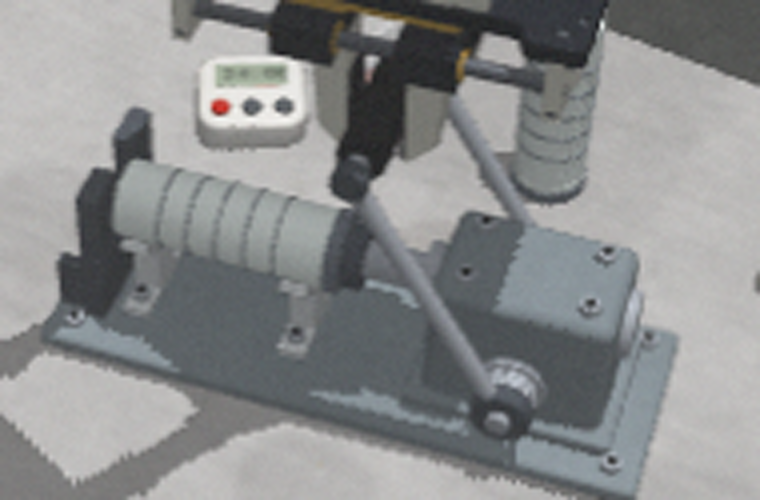

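The force rose from 16 to 29 N with hardly any motion, so the lever is on its stop. The crop shows the ram against the cap (about 350,245), with the cap flange closed on the barrel rim. Now I'll ease the lever back slowly.

Request:
arm_command(xyz=[[0.5, -2.5, 1.5], [0.5, -2.5, 1.5], [1, -4.5, 2.5], [1, -4.5, 2.5], [1, -4.5, 2.5], [1, -4.5, 2], [1, -5, 2], [1, -5, 2], [1, -5, 1.5], [1, -5, 1.5], [1, -5, 1.5], [1, -5, 1], [1, -5, 1], [1, -5, 1], [1, -5, 0.5], [1, -5, 0.5], [1, -5, 0.5], [1, -5, 0]], spin=[0, 0, 0, 0, 0, 0, 0, 0, 0, 0, 0, 0, 0, 0, 0, 0, 0, 0])

```text
time: 9.1
tool_pos: [0.5822, -0.159, 0.3513]
tool_rot: [-3.141, 0.0, -2.93]
contact_force: [2.2, -3.5, -2.6]
opening: 0.0231
grip_force: 35.0
```

Request:
arm_command(xyz=[[1, -5, 0], [1, -5, -0.5], [1, -5, -0.5], [1, -5, -0.5], [1, -5, -1], [1, -5, -1], [1, -5, -1], [1, -5, -1.5], [1, -5, -1.5], [1, -5, -1.5], [1, -4.5, -2], [1, -4.5, -2], [1, -4.5, -2], [1, -4.5, -2], [1, -3.5, -2], [0.5, -2.5, -1.5], [0.5, -1.5, -0.5], [0, 0, 0], [0, 0, 0]], spin=[0, 0, 0, 0, 0, 0, 0, 0, 0, 0, 0, 0, 0, 0, 0, 0, 0, 0, 0])

```text
time: 11.0
tool_pos: [0.5982, -0.2343, 0.3307]
tool_rot: [-3.14, 0.001, -2.93]
contact_force: [1.9, -5.3, 3.3]
opening: 0.0232
grip_force: 35.0
```

Request:
arm_command(xyz=[[0.5, -1.5, -0.5], [0, -1, -0.5], [0, 0, 0], [0, 0, 0], [0, 0, 0]], spin=[0, 0, 0, 0, 0])

```text
time: 11.5
tool_pos: [0.5987, -0.2366, 0.3294]
tool_rot: [-3.141, 0.001, -2.93]
contact_force: [2.1, -4.4, 2.5]
opening: 0.0231
grip_force: 35.0
```

Request:
arm_command(xyz=[[0, -1, -0.5], [0.5, -1, -0.5], [0, -1, -0.5], [0, 0, 0], [0, 0, 0], [0, 0, 0]], spin=[0, 0, 0, 0, 0, 0])

```text
time: 12.1
tool_pos: [0.599, -0.2381, 0.3288]
tool_rot: [3.139, 0.001, -2.929]
contact_force: [-0.6, 3.7, 9.4]
opening: 0.0229
grip_force: 35.0
```

The force changed sign, so the lever is resting on its stop. I'll open the gripper, rise and turn.

Request:
arm_command(xyz=[[0, 0, 0], [0, 0, 0], [0, 0, 0], [0, 0, 0], [0, 0, 0], [0, 0, 0], [0, 0, 0], [0, 0, 0], [0, 0, 0], [0, 0, 10], [0, 0, 15], [0, 0, 20], [0, 0, 20], [0, 0, 15]], spin=[0, 0, 0, 0, 0, 0, 0, 0, 0, 0, 0, 0, 0, 0], jaw=1)

```text
time: 13.5
tool_pos: [0.599, -0.2392, 0.4102]
tool_rot: [-3.14, 0.002, -2.93]
contact_force: [0.0, -0.3, -0.9]
opening: 0.092
grip_force: 0.0
```

Request:
arm_command(xyz=[[-3, 14, 0], [-4, 18, 0], [-4, 18, 0], [-4, 18, 0], [-4, 18, 0], [-4, 18, 0], [-4, 18, 0], [-4, 18, 0], [-4, 18, 0], [-4, 18, 0], [-4, 18, 0], [-4, 18, 0], [-3, 18, 0], [0, 0, 0], [0, 0, 0]], spin=[-7.5, -7.5, -7.5, -7.5, -7.5, -7.5, -7.5, -7.5, -7.5, -7.5, -7.5, -7.5, 0, 0, 0])

```text
time: 15.0
tool_pos: [0.5491, -0.0092, 0.4085]
tool_rot: [3.141, 0.001, 1.784]
contact_force: [-0.5, 0.0, 0.3]
opening: 0.0917
grip_force: 0.0
```

```bash
python3 - <<'E'
from cell import *
from h import *
print({k:np.round(v,3).tolist() for k,v in observe().items() if k in("tool_pos","tool_rot","qpos")})
a=np.deg2rad(12.1); e=np.array([-np.sin(a),np.cos(a)]); x=np.array([np.cos(a),np.sin(a)])
for n in("scene","wrist"):
    c=read_camera(n); P=cloud(c); 
    cv2.imwrite(f"pics/{n}3.png",c["img"][:,:,::-1])
    # press frame from pivot estimate
    d=P[...,:2]-np.array([.582,-.160]); Y=d@e-.1; X=d@x; z=P[...,2]
    m=(abs(X)<.03)&(Y>-.02)&(Y<.125)&(z>.075)&(z<.094)
    hsv=cv2.cvtColor(c["img"],cv2.COLOR_RGB2HSV)
    w=m&(hsv[...,2]>110)&(hsv[...,1]<60)
    for nm,k in(("all",m),("white",w)):
        if k.sum()<20: continue
        print(n,nm,k.sum(),"Y",np.round(np.percentile(Y[k],[1,50,99])*1000,1),"X",np.round(np.percentile(X[k],[2,50,98])*1000,1),"z98",np.round(np.percentile(z[k],98)*1000,1))
    # crest line: X median of highest points along Y
    t=w&(z>.087)
    if t.sum()>20: print(" crest X",X[t].mean()*1000,"slope",np.polyfit(Y[t],X[t],1))
    g=(z>.15)&(z<.2)&(abs(X)<.06)&(Y<-.15)&(Y>-.22)
    if g.sum(): print(" lever Y",np.percentile(Y[g],[2,50,98])*1000, "z50",np.median(z[g]))
    if n=="scene": cv2.imwrite("pics/s3c.png",cv2.resize(c["img"][170:295,260:450],None,fx=4,fy=4)[:,:,::-1])
E
```

```text
{'qpos': [-0.156, 0.383, 1.451, -0.0, 1.306, -0.369], 'tool_pos': [0.549, -0.009, 0.408], 'tool_rot': [3.141, 0.001, 1.784]}
scene all 973 Y [ -8.3  52.4 116.8] X [-20.1  -7.7  17.2] z98 91.1
scene white 864 Y [ -6.2  50.  108.5] X [-18.6  -8.   13.5] z98 90.8
 crest X -0.9841273090363415 slope [ 0.00700911 -0.00133366]
 lever Y [-189.87081297 -178.33060251 -165.98014283] z50 0.17653140754117969
wrist all 3479 Y [ -5.2  58.5 122.1] X [-17.    1.5  19.7] z98 91.2
wrist white 2378 Y [  1.6  49.5 118.2] X [-15.8   2.6  18.8] z98 91.0
 crest X 1.8094401958087214 slope [0.00733356 0.00139609]
```

View pics/wrist3.png

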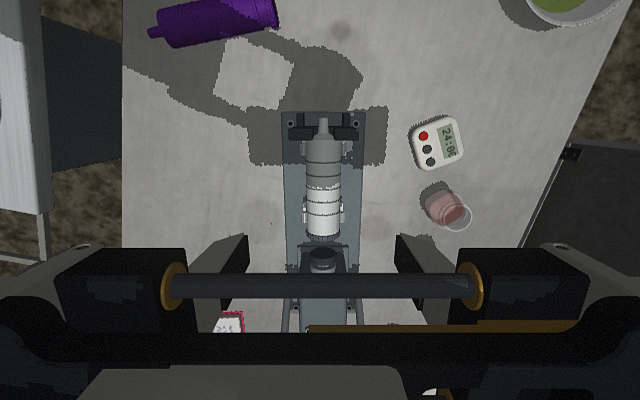

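View pics/s3c.png

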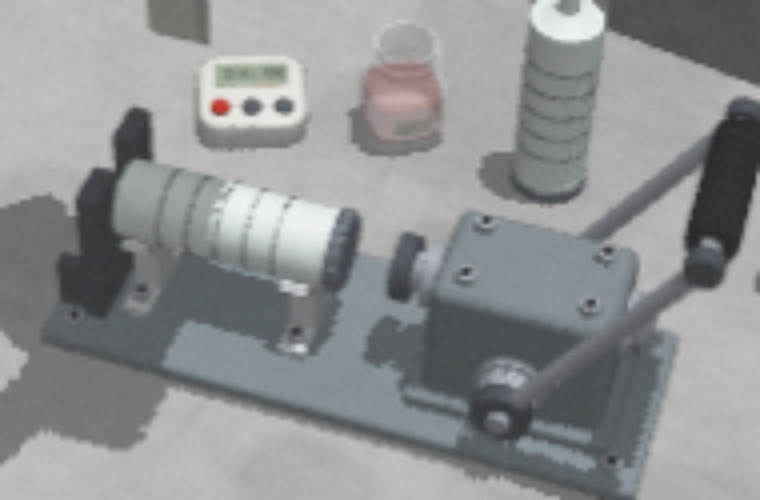

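The wrist view shows the cartridge lined up with the tool (column 322). The scene crop shows the cap flange closed on the rim (345,245), the ram withdrawn, and the lever back at rest (grip Y -178). The cloud puts the cap end at press Y -8 mm, which means it is seated. I'll descend and grasp.

Request:
arm_command(xyz=[[0, 0, -15], [0, 0, -20], [0, 0, -20], [0, 0, -20], [0, 0, -20], [0, 0, -20], [0, 0, -20], [0, 0, -15], [0, 0, -15], [0, 0, -10], [0, 0, -5], [0, 0, 0], [0, 0, 0]], spin=[0, 0, 0, 0, 0, 0, 0, 0, 0, 0, 0, 0, 0])

```text
time: 16.4
tool_pos: [0.5493, -0.0094, 0.2283]
tool_rot: [3.141, 0.0, 1.782]
contact_force: [0.4, 0.1, 0.2]
opening: 0.092
grip_force: 0.0
```

Request:
arm_command(xyz=[[0, 0, 0], [0, 0, 0], [0, 0, 0], [0, 0, 0], [0, 0, 0], [0, 0, 0], [0, 0, 0], [0, 0, 0], [0, 0, 0], [0, 0, 0], [0, 0, 0], [0, 0, 0]], spin=[0, 0, 0, 0, 0, 0, 0, 0, 0, 0, 0, 0], jaw=-1, squeeze=40)

```text
time: 17.6
tool_pos: [0.55, -0.009, 0.2283]
tool_rot: [3.138, 0.001, 1.782]
contact_force: [4.2, 1.9, 0.2]
opening: 0.0392
grip_force: 40.0
```

Request:
arm_command(xyz=[[0.5, 0, 2], [0, 0, 3], [0, 0, 5], [0, 0, 8], [0, 0, 10], [0, 0, 12], [0, 0, 12], [0, 0, 12], [0, 0, 12], [0, 0, 12], [0, 0, 12], [0, 0, 12], [0, 0, 10], [0, 0, 8], [0, 0, 5], [0, 0, 0], [0, 0, 0], [0, 0, 0], [0, 0, 0], [0, 0, 0]], spin=[0, 0, 0, 0, 0, 0, 0, 0, 0, 0, 0, 0, 0, 0, 0, 0, 0, 0, 0, 0])

```text
time: 19.6
tool_pos: [0.5495, -0.0092, 0.3624]
tool_rot: [-3.141, -0.0, 1.782]
contact_force: [-0.0, 0.3, -2.2]
opening: 0.0394
grip_force: 40.0
```

```bash
python3 - <<'E'
from cell import *
from h import *
print({k:np.round(v,3).tolist() for k,v in observe().items() if k in("tool_pos","contact_force","opening","grip_force","torque")})
a=np.deg2rad(12.1); e=np.array([-np.sin(a),np.cos(a)]); x=np.array([np.cos(a),np.sin(a)])
for n in("scene","wrist"):
    c=read_camera(n); P=cloud(c); d=P[...,:2]-np.array([.582,-.160]); Y=d@e-.1; X=d@x; z=P[...,2]
    m=(abs(X)<.022)&(Y>-.01)&(Y<.11)&(abs(Y-.055)>.02)&(z>.18)&(z<.25)
    b=[(yy,np.percentile(z[m&(abs(Y-yy)<.004)],95)) for yy in(0,.01,.02,.09,.1,.105) if (m&(abs(Y-yy)<.004)).sum()>8]
    print(n,np.round(np.array(b)*1000,1).tolist())
    if n=="scene": cv2.imwrite("pics/s4.png",cv2.resize(c["img"][130:295,230:470],None,fx=3,fy=3)[:,:,::-1])
E
```

```text
{'tool_pos': [0.549, -0.009, 0.362], 'contact_force': [-0.011, 0.297, -2.207], 'torque': [-0.128, 0.013, -0.004], 'grip_force': 39.996, 'opening': 0.039}
scene [[0.0, 224.1], [10.0, 223.5], [20.0, 223.8]]
wrist [[20.0, 213.7], [90.0, 225.0], [100.0, 224.8], [105.0, 224.8]]
```

View pics/s4.png

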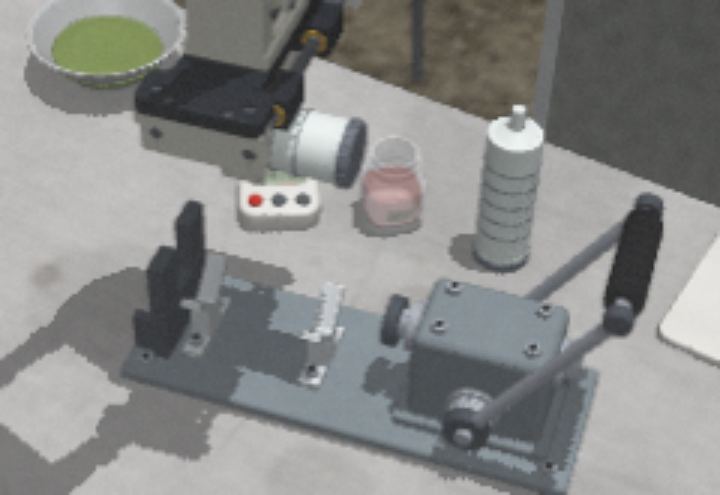

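The cartridge is held level: its crest is at 224 mm at one end and 225 mm at the other, 134 mm above where it lay. The cap is seated (350,152), the cradle is empty and the lever is at rest. I'm handing in.

```bash
python3 -c "
from cell import *
print(hand_in())"
```

```text
the job is handed in; nothing more can be done
None
```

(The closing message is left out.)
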